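# Hold the dummy axle through both bushings of a swingarm

## Task

A bicycle swingarm is clamped on the bench and needs a dummy axle so that its two bushings stay in line. Take the longer of the two axles off the wooden rest by its square handle, thread it nose first from the robot's left side through the left bushing and then the right one, without forcing it, until its nose stands clearly (a centimetre or more) out of the far side, and finish while still holding the axle there by its handle, steady and not pressed hard against anything. Leave the shorter axle and everything else on the bench where it is.

Things in the scene. Friction and masses are not known exactly. Their poses are not given: they have to be found in the camera images.
- axle_grip (a point): Handle centre of the dummy axle (the longer one, to use). Aluminium handle 22 x 22 mm square, 60 mm long, then on the same centre line a 14 mm round steel rod, 165 mm from shoulder to nose tip. About 0.24 kg. y axis: along the axle from nose to handle. Starts level on the rest, centre line 55 mm above the bench, handle overhanging on the robot's left, nose to its right (-y, within 0.35 rad).
- axle_nose (a point): Nose tip of the dummy axle, on its centre line, 195 mm from the handle's centre; the last 12 mm of the rod taper to a blunt 6 mm end. Axes as for the handle. The axle balances about 87 mm from the handle's centre.
- bush_near (a point): Centre of the left (entry) bushing of the fixed swingarm: steel ring with a level bore of 19 mm diameter, 18 mm long, bore axis 100 mm above the bench, outer radius 15 to 20 mm. Its left mouth flares over the last 6 mm to 29 mm. y: the bore axis, pointing to the robot's left, out of the entry mouth (within 0.35 rad); x along the swingarm, away from the robot. Free space to its left at bore height.
- bush_far (a point): Centre of the right bushing, on the same bore axis, 110 mm from the left one; same ring, flared on its left (inner) side too. Its outer (right) face is 9 mm beyond this point in -y. Same axes. The swingarm runs from both bushings in +x; none of it rises more than 25 mm above the bore axis.
- rest: Fixed wooden rest: base 150 x 120 x 8 mm, two stations 80 mm apart in its x, each of two V-notched uprights (45 mm either side of centre in its y, up to 58 mm high) that carry a rod. Origin: centre of its underside. The two axles lie in the stations along its y axis, handles to +y, either axle in either station.
- stub_grip (a point): Centre of the handle of the shorter axle, to be left alone: same handle and rod diameter, but its rod is only 120 mm long. It lies in the other station of the rest, parallel to the dummy axle.
- grease_mid (a point): Middle of a grease jar, 60 mm wide, 85 mm tall; leave alone.
- wrench_mid (a point): Steel wrench, 170 mm long, flat on the bench; leave alone.
- cassette_mid (a point): Stepped sprocket cassette, 104 mm wide, 36 mm tall; leave alone.
- mug_mid (a point): White mug, 80 mm wide, 90 mm tall; leave alone.
- driver_mid (a point): Screwdriver, 200 mm long, flat on the bench; leave alone.
- lockring_mid (a point): Steel ring, 44 mm wide, 12 mm tall; leave alone.
- axle: The whole dummy axle; origin on its centre line, 60 mm from the shoulder towards the nose (90 mm from the handle's centre); axes as above.
- swingarm: The fixed swingarm with its fixture; origin on the bench right below the midpoint between the two bushings; y along the bores to the robot's left, x along the swingarm; it reaches 340 mm in x, its yaw is within 0.35 rad.
There are look-alikes about, which are no part of the job. Leave any blue look-alike of the axle alone.

How it is judged:
On the way, in this order (a step that is already met when the one before it is completed fails the run):
1. the dummy axle is lifted clear of the rest in the gripper (height (world z) of axle_grip above 0.075 m and height (world z) of axle_nose above 0.065 m and contact force between the fingers and axle above 2 N and contact force between axle and rest below 0.1 N), for 0.1 s.
2. its nose has passed through the left bushing from the left and is between the two (y of axle_nose in the frame of bush_near between -0.1 and -0.009 m and x of axle_nose in the frame of bush_near between -0.012 and 0.012 m and z of axle_nose in the frame of bush_near between -0.012 and 0.012 m and y of axle_grip in the frame of bush_near above 0.05 m), for 0.05 s.
At the end, for the whole second after the job is handed in: Axle spans both bushings from the left: nose tip at least 8 mm out of the right bushing's outer face and within 10 mm of the bore axis each way across it, axle within 0.07 rad of that axis, gripped by its handle (over 4 N), under 0.02 m/s, pressing on the swingarm with less than 10 N (y of axle_nose in the frame of bush_far below -0.017 m and x of axle_nose in the frame of bush_far between -0.01 and 0.01 m and z of axle_nose in the frame of bush_far between -0.01 and 0.01 m and y of axle_grip in the frame of bush_near above 0.035 m and angle between the y axis of axle_nose and the y axis of bush_far, either way round below 0.07 rad and contact force between the fingers and axle above 4 N and contact force between axle and swingarm below 10 N and distance between the grasp point and axle_grip below 0.045 m and linear speed of axle below 0.02 m/s); the arm keeps its last pose, push and grip.
It fails at once if the axle is forced against the swingarm (over 60 N) (contact force between axle and swingarm above 60 N).
It fails at once if the shorter axle or another thing on the bench is moved by more than 3 cm (distance of any of stub_grip, grease_mid, wrench_mid, cassette_mid, mug_mid, driver_mid, lockring_mid from where it was at the start of the episode above 0.03 m).
It also fails if it takes over 45 s, if anything falls off the work surface, if the arm or the gripper's body presses on something with over 40 N, if the wrist force passes 120 N, or if a joint passes its speed limit or range.

## Robot

A 6-joint arm with a two-finger parallel gripper is mounted at the origin on the work surface. World frame = base frame: x ahead of the robot, y to its left, z up, the work surface at z = 0. Lengths are in m, angles in rad, forces in N, time in s.
With the tool pointing down it reaches from about 0.275 to 0.875 m from the base axis. Payload 12.5 kg.
Tool frame: the origin (TCP) lies on the centre line of the jaws, within the pads' length; the fingertips stand r.finger_overhang ahead of it and the grasp point (between the pads) lies 3 mm ahead of it (r.finger_overhang is the distance from the TCP to the fingertips, in m); z points along the fingers, y is the line along which they close (so a half turn about z gives the same grasp; the last joint's range is limited). The gripper opens to 85 mm and grips with 20 to 120 N. Pads are 22 mm wide; open, the fingers measure 114 mm over their backs; the gripper's body (76 mm by 85 mm) begins 54 mm behind the grasp point. The pads swing forward as they close: fully open they stand 13 mm farther back than shut.
Start: joints at [-1.251, 0.351, 1.652, -0, 1.139, -0.085], TCP at [0.217, -0.506, 0.253] pointing down, gripper open.
Joint ranges: [-2.75, 2.75], [-0.79, 2.1], [0.01, 2.65], [-1.57, 4.71], [0.07, 3.14], [-2.87, 2.87]. Speed limits (rad/s): [2.22, 2.22, 2.79, 3.14, 3.14, 3.14].

## Interface

Orientations are given as a unit quaternion [x, y, z, w].
In Python, from cell import r, optics gives the robot as it stands. The module is installed in compiled form; this text tells all that it offers. Calls block until the motion is done:
- r.move_to(position, orientation): joint-space move of the TCP to a pose.
- r.move_linear(position, rot=None, vel=0.15): straight line of the TCP; rot=None keeps the orientation; vel is the mean speed in m/s.
- r.set_joints(angles): joint-space move.
- r.set_gripper(opening, squeeze=None): opening from 0.0 (shut) to 1.0 (fully open); squeeze is the grip in N (None keeps the last); returns when the fingers have stopped.
- r.sleep(seconds).
- r.inverse_kinematics(position, orientation): joint angles nearest the present ones, or None.
- optics.get_image(name): name is "side" or "top" or "wrist"; returns a dict with "pixels" (384x512x3 uint8, red, green, blue), "depth" (384x512 float32, m along the optical axis (not along the pixel's ray), 0 where there is no reading), "fx", "fy", "cx", "cy" (pixels), "camera_from_world" (4x4, takes a point from world to camera coordinates); the wrist camera has in their place "mount" (4x4, takes a point from camera to tool coordinates, whose origin is the TCP and whose axes are the flange's). Camera axes: x right, y down, z forward; pixel columns grow to the right and rows downward; lengths in m; the calibration is good to about 2 mm. A picture is of the moment at which its call begins: read the wrist's pose just before it.
A pose or a line that the arm cannot do raises r.PlanningError and nothing moves.
- r.hand_in(): hands the job in; it is judged then, once.
Readings, each from a call of its own:
- r.current_t(): time.
- r.current_q(): joint angles.
- r.current_qvel(): joint speeds.
- r.current_effort(): joint torques, N m.
- r.current_tool_pos(): TCP position.
- r.current_ee_rot(): TCP orientation.
- r.current_contact_force(): force on the tool from outside, world axes, zero at the start.
- r.current_torque(): the same for the moment, N m.
- r.current_opening(): opening from 0.0 (shut) to 1.0 (fully open).
- r.current_finger_force(): force on a finger pad.
Only numpy, scipy, OpenCV 4.12 (cv2) and the standard library are available. Lean on these libraries where they do the work, as an engineer would, in place of code of your own. Each camera call takes 0.05 s, during which the arm holds its last target. There are 200 camera calls.

## Working session

There is one attempt and no reset: what is moved stays moved. The work goes in short steps, each a Python script; the robot and the scene stay as the last script left them, time stands still between calls to the robot, and variables do not carry over. Pictures are saved under pics/ and viewed, at most 10 in all, crops included, and the job is handed in when it is done.

```bash
mkdir -p pics
cat > h.py <<'E'
from cell import r, optics
import numpy as np, cv2, pickle
from scipy.spatial.transform import Rotation as R
def grab(n):
    p=np.array(r.current_tool_pos()); q=np.array(r.current_ee_rot())
    im=optics.get_image(n)
    if n=="wrist":
        T=np.eye(4);T[:3,:3]=R.from_quat(q).as_matrix();T[:3,3]=p
        im["wc"]=T@np.array(im["mount"])
    else: im["wc"]=np.linalg.inv(np.array(im["camera_from_world"]))
    return im
def save(im,f): cv2.imwrite(f,im["pixels"][:,:,::-1])
def cloud(im):
    d=im["depth"];v,u=np.mgrid[:d.shape[0],:d.shape[1]]
    P=np.stack([(u-im["cx"])/im["fx"]*d,(v-im["cy"])/im["fy"]*d,d,np.ones_like(d)],-1)
    W=(P@im["wc"].T)[...,:3]; W[d<=0]=np.nan
    return W
def plane(im,u,v,z):
    d=im["wc"][:3,:3]@np.array([(u-im["cx"])/im["fx"],(v-im["cy"])/im["fy"],1]);o=im["wc"][:3,3]
    return o+d*(z-o[2])/d[2]
def proj(im,P):
    c=np.linalg.inv(im["wc"])@np.append(P,1);return im["fx"]*c[0]/c[2]+im["cx"],im["fy"]*c[1]/c[2]+im["cy"]
E
python3 - <<'E'
from h import *
print(r.current_t(),r.finger_overhang)
for n in("top","side"):
    im=grab(n);save(im,f"pics/{n}0.png");pickle.dump(im,open(n+".pkl","wb"));print(n,im["fx"],im["wc"].round(3))
E
```

```text
0.0 0.022
top 468.7517132503566 [[ 1.200e-02 -9.750e-01  2.210e-01  1.240e-01]
 [-1.000e+00 -1.200e-02  1.000e-03 -4.000e-03]
 [ 2.000e-03 -2.210e-01 -9.750e-01  1.626e+00]
 [ 0.000e+00  0.000e+00  0.000e+00  1.000e+00]]
side 409.84476721396544 [[-0.701 -0.418  0.577 -0.21 ]
 [-0.713  0.388 -0.584  0.707]
 [ 0.02  -0.821 -0.57   0.77 ]
 [ 0.     0.     0.     1.   ]]
```

View pics/top0.png

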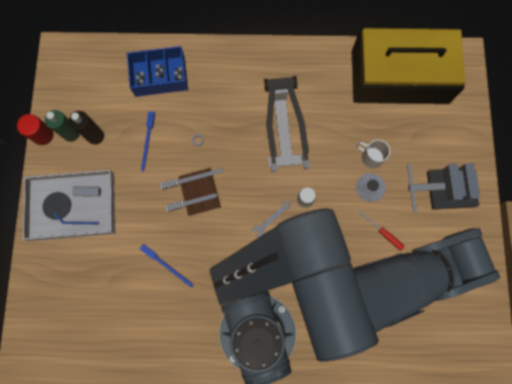

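View pics/side0.png

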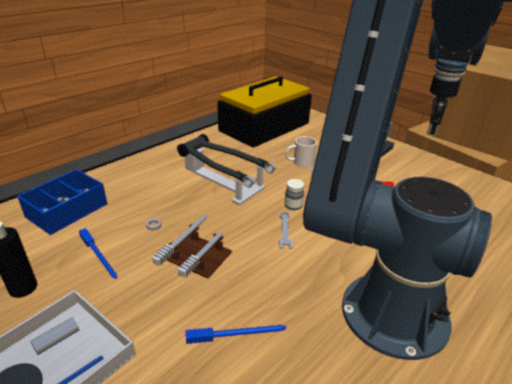

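The top view shows the rest at about (200,190). The upper axle, handle (163,186) to nose (223,170), is the longer one. The swingarm's bushings are at about (274,167) and (305,165). The side view agrees, with the long axle on the far side. The blue bars are look-alikes. Next I'll take close looks with the wrist camera.

Run:
```python
from h import *
im=pickle.load(open("top.pkl","rb"))
pt=lambda u,v,z:plane(im,u,v,z)
h=pt(163,186,.055);n=pt(223,170,.055);print(h,n,np.linalg.norm(h-n))
a=pt(274,167,.1);b=pt(305,165,.1);print(a,b,np.linalg.norm(a-b))
w=optics.get_image("wrist");print(np.round(w["mount"],3),w["fx"])
q=R.from_euler('z',0).as_matrix()
print(R.from_quat(r.current_ee_rot()).as_matrix().round(3))
# tool down, tool y along world +-x
M=R.from_quat(r.current_ee_rot()).as_matrix()
for ty in([1,0,0],[-1,0,0]):
    z=np.array([0,0,-1.]);y=np.array(ty,float);Q=R.from_matrix(np.c_[np.cross(y,z),y,z]).as_quat()
    for p in((h+n)/2,(a+b)/2): 
        s=r.inverse_kinematics([p[0],p[1],.35],Q);print(ty,None if s is None else np.round(s,2))
```

```text
[0.48482458 0.33011506 0.055     ] [0.5442977  0.12546832 0.055     ] 0.2131134413032663
[ 0.54485316 -0.04991277  0.1       ] [ 0.55314937 -0.15455131  0.1       ] 0.10496691052424757
[[-0.    -0.949 -0.316  0.081]
 [ 1.    -0.    -0.    -0.   ]
 [ 0.    -0.316  0.949 -0.121]
 [ 0.     0.     0.     1.   ]] 328.47369077462594
[[ 0.919  0.394 -0.   ]
 [ 0.394 -0.919  0.001]
 [ 0.    -0.001 -1.   ]]
[1, 0, 0] [ 0.33  0.29  1.49 -0.    1.36  0.33]
[1, 0, 0] [-0.27  0.29  1.5  -0.    1.36 -0.27]
[-1, 0, 0] [ 0.33  0.29  1.49 -0.    1.36 -2.81]
[-1, 0, 0] None
```

```bash
cat >> h.py <<'E'
def down(yaw):  # tool x along axle (world +y rotated by yaw), tool z down
    x=np.array([-np.sin(yaw),np.cos(yaw),0]);z=np.array([0,0,-1.]);return R.from_matrix(np.c_[x,np.cross(z,x),z]).as_quat()
E
python3 - <<'E'
from h import *
for n,p in(("arm",[.545,-.08,.3]),("rest",[.52,.24,.3])):
    r.move_to(p,down(0));im=grab("wrist");pickle.dump(im,open(n+".pkl","wb"));save(im,f"pics/{n}.png")
    W=cloud(im);print(n,r.current_t(),np.nanpercentile(W[...,2],[1,50,99]).round(3))
a=[cv2.imread(f"pics/{n}.png") for n in("arm","rest")]
E
```

```text
arm 2.15 [-0.002  0.     0.361]
rest 3.4167 [-0.002  0.     0.361]
```

View pics/arm.png

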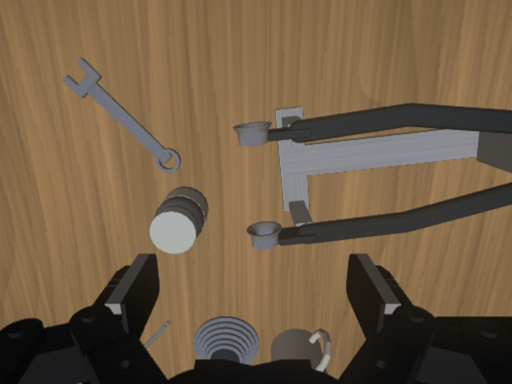

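View pics/rest.png

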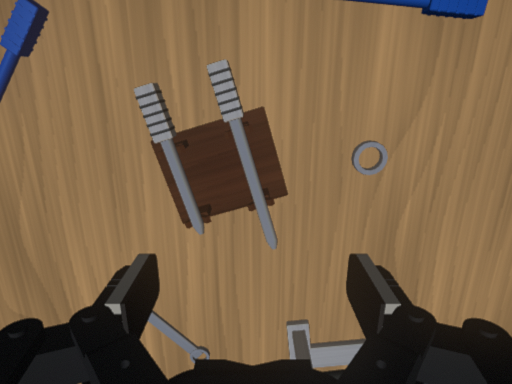

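Wrist views: in the first, the near (entry) bushing is at (253,132) and the far one at (265,235), both flared upward (+y). In the second, the long axle runs from its handle end at (218,64) to its nose at (274,246), with the stub to its left. I'll measure these by depth.

Run:
```python
from h import *
im=pickle.load(open("rest.pkl","rb"));W=cloud(im)
m=np.zeros(W.shape[:2],np.uint8);cv2.line(m,(216,58),(277,252),1,26)
P=W[(m>0)&(W[...,2]>.048)&(W[...,2]<.08)]
z=P[:,2];print(len(P),np.percentile(z,[5,50,95]).round(4))
l=cv2.fitLine(P[:,:2].astype(np.float32),cv2.DIST_HUBER,0,.01,.01).ravel()
d=l[:2]*np.sign(l[1]);t=(P[:,:2]-l[2:])@d
print("dir",d,"yaw",np.arctan2(-d[0],d[1]),"len",t.min(),t.max(),t.max()-t.min())
print("ends",l[2:]+d*t.min(),l[2:]+d*t.max())
s=(P[:,:2]-l[2:])@np.array([-d[1],d[0]])
for k in np.arange(t.min(),t.max(),.0225):
    q=(t>=k)&(t<k+.0225);print(round(k,3),q.sum(),s[q].min().round(4),s[q].max().round(4),np.median(z[q]).round(4),z[q].max().round(4))
im=pickle.load(open("arm.pkl","rb"));W=cloud(im)
for n,(u0,u1,v0,v1) in dict(near=(228,278,112,152),far=(242,290,215,255)).items():
    P=W[v0:v1,u0:u1].reshape(-1,3);P=P[P[:,2]>.07]
    print(n,len(P),P.min(0).round(4),np.percentile(P[:,2],98).round(4))
    for y in np.arange(P[:,1].min(),P[:,1].max(),.004):
        q=P[(P[:,1]>=y)&(P[:,1]<y+.004)]
        if len(q)<4: continue
        tp=q[q[:,2]>q[:,2].max()-.003]
        print(round(y,4),len(q),q[:,0].min().round(4),q[:,0].max().round(4),"ridge",tp[:,0].mean().round(4),q[:,2].max().round(4))
```

```text
3131 [0.055  0.0617 0.0666]
dir [-0.28233594  0.9593156 ] yaw 0.28622827 len -0.13500553466933918 0.08900879180930701 0.2240143264786462
ends [0.54690848 0.12504285] [0.48366119 0.33994328]
-0.135 149 -0.0064 0.0072 0.0602 0.063
-0.113 195 -0.0065 0.0073 0.0607 0.0633
-0.09 320 -0.0155 0.0153 0.0594 0.063
-0.068 220 -0.0064 0.0074 0.0606 0.0632
-0.045 230 -0.0065 0.0072 0.0606 0.063
-0.023 246 -0.0064 0.0074 0.0607 0.0642
-0.0 374 -0.0151 0.0147 0.0597 0.064
0.022 403 -0.0107 0.0117 0.0654 0.0687
0.045 498 -0.0108 0.0117 0.0657 0.0683
0.067 496 -0.0108 0.0119 0.0657 0.0688
near 836 [ 0.5255 -0.0573  0.0826] 0.118
-0.0573 77 0.5313 0.5594 ridge 0.5441 0.1158
-0.0533 157 0.5305 0.5675 ridge 0.5505 0.1163
-0.0493 168 0.5305 0.5673 ridge 0.5532 0.1166
-0.0453 195 0.5259 0.5689 ridge 0.5436 0.1181
-0.0413 214 0.5255 0.5612 ridge 0.5437 0.1197
-0.0373 25 0.5523 0.5623 ridge 0.5532 0.1165
far 950 [ 0.5384 -0.1661  0.081 ] 0.1177
-0.1661 63 0.5438 0.5715 ridge 0.5578 0.1154
-0.1621 127 0.5427 0.5823 ridge 0.5647 0.1164
-0.1581 184 0.5427 0.5821 ridge 0.5673 0.1163
-0.1541 293 0.5384 0.5848 ridge 0.5604 0.1172
-0.1501 251 0.5384 0.5745 ridge 0.5561 0.1193
-0.1461 32 0.5659 0.5747 ridge 0.5689 0.1138
```

Run:
```python
from h import *
d=np.array([-.28234,.95932]);g=np.array([.48366,.33994])-d*(.0295+.006);yaw=.2862
g=np.append(g,.058);print(g)
r.set_gripper(.65)
r.move_to(g+[0,0,.1],down(yaw))
r.move_linear(g,vel=.12)
print(r.current_tool_pos(),r.current_contact_force())
r.set_gripper(0,100)
print("grip",r.current_opening(),r.current_finger_force())
r.move_linear(g+[0,0,.09],vel=.08)
print(r.current_t(),r.current_opening(),r.current_finger_force(),r.current_contact_force(),r.current_torque())
im=grab("wrist");pickle.dump(im,open("held.pkl","wb"));save(im,"pics/held.png")
```

```text
[0.49368307 0.30588414 0.058     ]
[0.4941656  0.30607044 0.05879319] [ 0.30887671 -0.18113599  0.02644705]
grip 0.2407658117809226 97.46874690055847
7.1667 0.23838619368562508 97.7922248840332 [-0.1676225  -0.38022853 -3.1352018 ] [ 0.22067329  0.06256302 -0.02009852]
```

View pics/held.png

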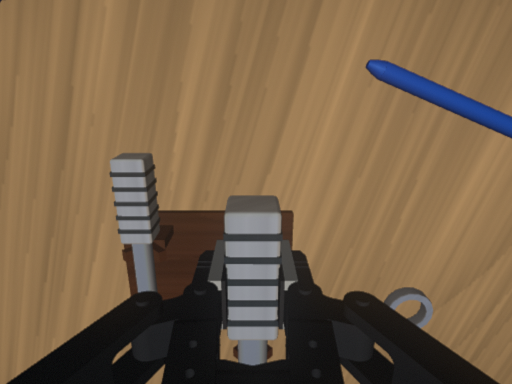

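Run:
```python
from h import *
im=pickle.load(open("held.pkl","rb"))
im2=dict(im);im2["wc"]=np.array(im["mount"]);W=cloud(im2)
P=W[205:340,222:285].reshape(-1,3)
P=P[np.isfinite(P[:,0])&(abs(P[:,2]-(-.008))<.012)]
print(len(P),P.min(0),P.max(0),np.median(P,0))
T=P[(abs(P[:,1])<.008)]
c=np.polyfit(T[:,0],T[:,2],1);print("tilt dz/dx",c, "resid",np.std(T[:,2]-np.polyval(c,T[:,0])))
for x in np.arange(-.03,.04,.006):
    q=P[(P[:,0]>=x)&(P[:,0]<x+.006)]
    if len(q)>5: print(round(x,3),len(q),q[:,1].min().round(4),q[:,1].max().round(4),np.median(q[:,2]).round(4))
# pre-entry pose
yb=.1145;b=np.array([.545,-.048]);u=np.array([-np.sin(yb),np.cos(yb)])
p=np.append(b+u*(.060+.195-.006),.103);print(p)
r.move_linear(np.r_[r.current_tool_pos()[:2],.20],vel=.15)
r.move_to(np.append(p[:2],.20),down(yb)); r.move_linear(p,vel=.15)
print(r.current_t(),r.current_tool_pos(),r.current_contact_force())
for n in("side","top","wrist"):
    im=grab(n);pickle.dump(im,open(n+"1.pkl","wb"));save(im,f"pics/{n}1.png")
a,b=[cv2.imread(f"pics/{n}1.png") for n in("side","top")]
n=p-np.append(u,0)*.189;s=[]
for nm,i in(("side",a),("top",b)):
    I=pickle.load(open(nm+"1.pkl","rb"));uu,v=map(int,proj(I,n));print(nm,uu,v)
    s.append(cv2.resize(i[v-50:v+50,uu-65:uu+65],(400,308) ,interpolation=cv2.INTER_CUBIC))
cv2.imwrite("pics/pre.png",np.hstack(s))
```

```text
8031 [-0.02467107 -0.0133052  -0.0199482 ] [0.03590414 0.01297308 0.00350781] [ 0.01011858 -0.00016668 -0.00691156]
tilt dz/dx [ 0.01951192 -0.00684964] resid 0.0012367208987754217
-0.03 15 -0.0075 0.0099 -0.0057
-0.024 510 -0.0114 0.0103 -0.0066
-0.018 590 -0.0112 0.0104 -0.0069
-0.012 691 -0.0124 0.0117 -0.0069
-0.006 818 -0.0122 0.0116 -0.0072
-0.0 790 -0.012 0.0116 -0.0072
0.006 1035 -0.0133 0.013 -0.0071
0.012 790 -0.0127 0.0117 -0.007
0.018 752 -0.0112 0.011 -0.0069
0.024 862 -0.0117 0.011 -0.007
0.03 1178 -0.0113 0.0106 -0.0063
[0.51655176 0.19936956 0.103     ]
9.0333 [0.51695133 0.19985057 0.10369788] [ 0.11896211  0.21201067 -2.28547958]
side 236 187
top 255 168
```

View pics/pre.png

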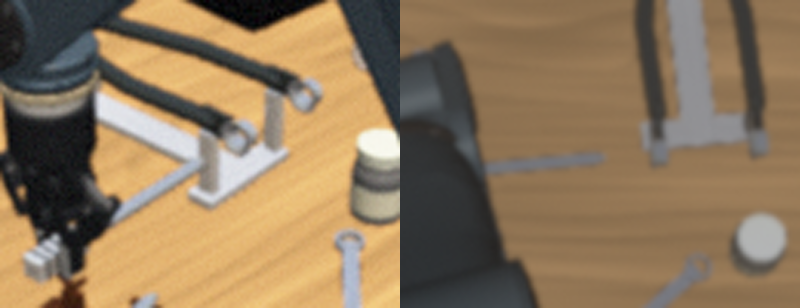

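The crops show the axle held level. The nose is at crop (600,158) in the top half, just short of the entry bushing at (655,150). I'll measure the rod and the bore in the same views, so that calibration errors cancel.

```bash
cat > meas.py <<'E'
from h import *
yb=.1145;u=np.array([-np.sin(yb),np.cos(yb),0]);n=np.array([u[1],-u[0],0]);o=np.array([.545,-.048,.1])
def rep(tag):
    for nm in("side","top"):
        W=cloud(pickle.load(open(nm+tag+".pkl","rb")));L=(W-o)
        S=np.stack([L@n,L@u,L[...,2]],-1).reshape(-1,3);S=S[np.isfinite(S[:,0])]
        S=S[(abs(S[:,0])<.03)&(abs(S[:,2])<.03)&(S[:,1]>-.135)&(S[:,1]<.19)]
        for y in np.arange(-.13,.18,.01 if 0 else .008):
            q=S[(S[:,1]>=y)&(S[:,1]<y+.008)]
            if len(q)<4: continue
            print(nm,round(y,3),len(q),"x",q[:,0].min().round(4),q[:,0].max().round(4),np.median(q[:,0]).round(4),"z",q[:,2].min().round(4),q[:,2].max().round(4),np.median(q[:,2]).round(4))
E
python3 -c "
from meas import *
rep('1')"
```

```text
side -0.122 11 x -0.0126 0.0097 -0.0034 z -0.0063 0.0148 0.0116
side -0.114 41 x -0.0155 0.0293 0.0089 z -0.011 0.016 0.0036
side -0.106 58 x -0.0148 0.0297 0.0064 z -0.0173 0.0208 -0.0029
side -0.01 20 x -0.0153 0.0169 -0.0022 z -0.0084 0.0155 0.007
side -0.002 49 x -0.0152 0.0294 0.0103 z -0.0143 0.0183 0.0056
side 0.006 53 x -0.0182 0.0182 0.0008 z -0.0182 0.0192 -0.0013
side 0.062 8 x -0.0043 0.0045 -0.0031 z -0.0019 0.0051 0.0027
side 0.07 8 x -0.0072 0.0019 -0.0029 z -0.0021 0.0076 0.0034
side 0.078 10 x -0.0065 0.0033 -0.0029 z -0.0021 0.0073 0.0046
side 0.086 12 x -0.0071 0.0018 -0.0033 z -0.0058 0.0077 0.0043
side 0.094 7 x -0.0052 0.0012 -0.003 z -0.0014 0.007 0.0046
side 0.102 12 x -0.0066 0.0029 -0.0034 z -0.0051 0.0062 0.0033
side 0.11 10 x -0.0076 0.0039 -0.0025 z -0.0004 0.008 0.0041
side 0.118 11 x -0.0063 0.0042 -0.003 z -0.0013 0.0065 0.0043
side 0.126 10 x -0.0056 0.0025 -0.0034 z -0.0026 0.0078 0.0037
side 0.134 12 x -0.0064 0.0038 -0.0034 z -0.0033 0.0062 0.0049
side 0.142 11 x -0.0072 0.0036 -0.0044 z -0.0018 0.0068 0.0039
side 0.15 10 x -0.0062 0.0024 -0.0033 z
[... 784 characters left out ...]
67 0.0034 -0.002 z -0.0022 0.0111 0.0087
top 0.094 8 x -0.0051 0.0048 -0.0006 z 0.0006 0.0109 0.0053
top 0.102 11 x -0.0051 0.0062 0.001 z -0.0048 0.0086 0.0038
top 0.11 11 x -0.0062 0.0085 -0.0015 z -0.0013 0.0088 0.0038
top 0.118 8 x -0.0068 0.004 -0.0012 z -0.0071 0.0134 0.0053
top 0.126 12 x -0.0058 0.0045 -0.0008 z 0.0025 0.0096 0.0068
top 0.134 8 x -0.0064 0.0054 0.0008 z 0.0006 0.0116 0.0042
top 0.142 10 x -0.0052 0.0083 0.0033 z -0.0008 0.01 0.0053
top 0.15 11 x -0.0061 0.0048 -0.0014 z -0.0042 0.011 0.0046
top 0.158 8 x -0.0067 0.0057 -0.0013 z 0.0012 0.0116 0.0068
top 0.166 11 x -0.0049 0.006 0.0005 z -0.0003 0.0097 0.0045
top 0.174 8 x -0.005 0.0057 -0.0001 z -0.0062 0.0107 0.0068
```

The rod and both ring rims are coaxial to about 1 mm and level, so I'll insert in steps with force monitoring.

```bash
cat > ins.py <<'E'
from meas import *
def ins(p0,t0,t1,step=.01,lim=8,vel=.03):
    f0=np.array(r.current_contact_force())
    for t in np.arange(t0,t1+1e-6,step):
        r.move_linear(p0-u*t,vel=vel)
        f=np.array(r.current_contact_force())-f0
        print(round(t,3),round(r.current_t(),2),"f(n,u,z)",(f@n).round(1),(f@u).round(1),f[2].round(1),np.round(r.current_torque(),2))
        if np.linalg.norm(f)>lim: print("STOP");break
E
python3 - <<'E'
from ins import *
p0=np.array([.51655,.19937,.103])
ins(p0,.04,.15)
E
```

```text
0.04 10.67 f(n,u,z) 1.3 0.2 0.2 [ 0.28  0.04 -0.02]
0.05 11.15 f(n,u,z) 1.1 0.4 -0.5 [ 0.26 -0.    0.  ]
0.06 11.63 f(n,u,z) 0.7 0.3 -0.1 [0.27 0.04 0.03]
0.07 12.12 f(n,u,z) 0.6 0.5 -0.6 [0.21 0.05 0.02]
0.08 12.6 f(n,u,z) 0.5 -0.6 -1.7 [ 0.25  0.04 -0.02]
0.09 13.08 f(n,u,z) 1.8 -0.3 -0.8 [ 0.27  0.04 -0.01]
0.1 13.57 f(n,u,z) 0.8 0.4 -0.7 [0.24 0.04 0.02]
0.11 14.05 f(n,u,z) 1.1 0.7 -0.7 [ 0.22 -0.03 -0.02]
0.12 14.53 f(n,u,z) 1.3 0.8 -0.8 [0.25 0.03 0.03]
0.13 15.02 f(n,u,z) 0.8 -0.5 -0.6 [ 0.28  0.03 -0.01]
0.14 15.5 f(n,u,z) 0.9 0.1 -0.6 [ 0.24  0.04 -0.  ]
0.15 15.98 f(n,u,z) 0.9 0.4 -0.7 [ 0.3   0.08 -0.05]
```

No contact so far, and the nose is between the bushings at about −90 mm. Continuing.

Run:
```python
from ins import *
p0=np.array([.51655,.19937,.103])
ins(p0,.155,.1955,.005,lim=6)
s=[]
for nm in("side","top"):
    im=grab(nm);pickle.dump(im,open(nm+"2.pkl","wb"));a,v=map(int,proj(im,o-u*.11))
    s.append(cv2.resize(im["pixels"][v-40:v+40,a-52:a+52,::-1],(400,308),interpolation=cv2.INTER_CUBIC))
cv2.imwrite("pics/in.png",np.hstack(s))
for nm in("side","top"):
    W=cloud(pickle.load(open(nm+"2.pkl","rb")));L=W-o;S=np.stack([L@n,L@u,L[...,2]],-1).reshape(-1,3)
    q=S[(abs(S[:,0])<.012)&(abs(S[:,2])<.012)&(S[:,1]<-.121)&(S[:,1]>-.16)];print(nm,len(q),q.min(0).round(4),q.max(0).round(4),np.median(q,0).round(4))
print(r.current_finger_force(),r.current_tool_pos(),r.current_opening())
```

```text
0.155 16.3 f(n,u,z) -0.3 -0.2 0.5 [ 0.27  0.06 -0.04]
0.16 16.62 f(n,u,z) 0.0 -0.4 0.4 [ 0.21  0.03 -0.01]
0.165 16.93 f(n,u,z) 0.3 -0.1 -0.2 [ 0.26  0.01 -0.01]
0.17 17.25 f(n,u,z) -0.1 -0.5 -0.2 [ 0.19 -0.01  0.01]
0.175 17.57 f(n,u,z) -0.5 -1.5 0.7 [0.2  0.04 0.07]
0.18 17.88 f(n,u,z) 0.4 -0.5 -0.6 [ 0.21  0.09 -0.07]
0.185 18.2 f(n,u,z) 0.2 -0.5 0.2 [ 0.23 -0.02  0.02]
0.19 18.52 f(n,u,z) -0.6 -0.5 0.1 [ 0.31  0.04 -0.02]
0.195 18.83 f(n,u,z) -0.6 -0.3 0.7 [ 0.23  0.01 -0.05]
side 3 [-0.0023 -0.1373 -0.003 ] [-0.0003 -0.1307  0.0019] [-0.0008 -0.1347 -0.0011]
top 12 [-0.0065 -0.1348 -0.0031] [ 0.0042 -0.1229  0.0107] [-0.0012 -0.1272  0.0033]
97.82856345176697 [0.5388017  0.00562937 0.10297442] 0.24525501783702747
```

View pics/in.png

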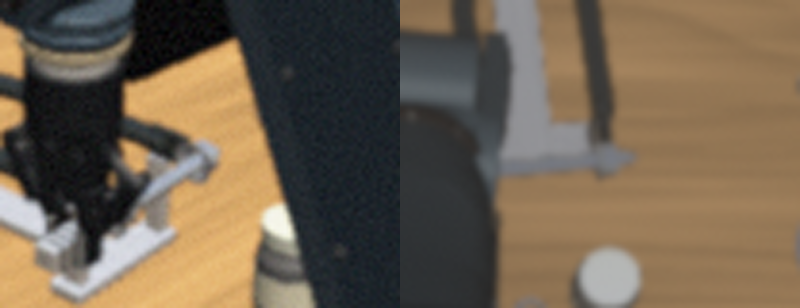

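The top half shows the nose tip sticking out beyond the far bushing at crop (632,157), about 15 mm clear of its outer face, with no contact force. I'll go 4 mm further for margin, settle, and hand in.

Run:
```python
from ins import *
p0=np.array([.51655,.19937,.103])
ins(p0,.199,.199,lim=6,vel=.02)
r.sleep(1)
print(r.current_contact_force(),r.current_finger_force(),np.abs(r.current_qvel()).max())
print(r.hand_in(),r.current_t())
```

```text
0.199 19.28 f(n,u,z) 0.4 -1.2 0.1 [0.25 0.07 0.05]
[ 0.42299366  0.64381241 -2.8213538 ] 97.8285562992096 0.001950239733659013
the job is handed in; nothing more can be done
the job is handed in; nothing more can be done
```

I threaded the longer axle through both bushings without forcing it and handed the job in at about 20 s: its nose stands roughly 2 cm out of the far side by my estimate, and it is held steady by its handle at about 98 N grip; the hand-in gave no verdict.

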